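# Two-point check of the workshop dial scale with knob weights

### The arm

A 6-joint arm with a two-finger parallel gripper is mounted at the origin on the work surface. World frame = base frame: x ahead of the robot, y to its left, z up, the work surface at z = 0. Lengths are in m, angles in rad, forces in N, time in s.
With the tool pointing down it reaches from about 0.35 to 0.85 m from the base axis. Payload 8.1 kg.
Tool frame: the origin (TCP) lies midway between the tips of the shut fingers; the grasp point (between the pads) lies 19 mm behind it (robot.grip_point_offset is the distance from the TCP to the grasp point, in m); z points along the fingers, y is the line along which they close (so a half turn about z gives the same grasp; the last joint's range is limited). The gripper opens to 93 mm and grips with 3 to 60 N. Pads are 15 mm wide; open, the fingers measure 128 mm over their backs; the gripper's body (75 mm by 188 mm) begins 65 mm behind the grasp point.
Start: joints at [-1.303, 0.13, 1.488, -0, 1.523, -0.085], TCP at [0.207, -0.563, 0.219] pointing down, gripper open.
Joint ranges: [-2.96, 2.96], [-0.89, 2.26], [0.02, 2.5], [-1.34, 4.48], [0, 2.73], [-2.66, 2.66]. Speed limits (rad/s): [2.39, 2.39, 2.79, 3.14, 3.14, 3.14].

### API

Orientations are given as a rotation vector (axis times angle).
In Python, from plant import robot, read_camera, job gives the robot as it stands.
- The arm moves only by the shell command python3 -m inch 'ROWS' [FORCE]. ROWS is JSON, one flat list of numbers, 5 for each row, row after row: the shift along the world's x, y, z in mm, then the turn about the world's z in degrees, then the opening in per cent of the stroke, from 0 (shut) to 100 (fully open). In form: [dx, dy, dz, yaw, hand, dx, dy, dz, yaw, hand, ...]. A call has 1 to 10 rows; each row is the pose to reach, as a shift and turn from the pose commanded when the call began; what a row does not reach only later rows make up. A row lasts 1/12 s, in which the tool goes at most 41.7 mm and 7.16 degrees, less where a joint would pass 70% of its speed; a pose out of reach is approached as far as the arm can. A call with a gripper value outside its range is refused whole. The fingers move at their own pace and stop on an object; FORCE is the grip in N (left out, the last holds). Time passes only in rows, so rows that repeat a pose let the fingers close. It gives the time, the measured TCP pose, the force, the opening and the grip force at its end, in the units of the state.
- robot.read_state(): the state, without advancing time (a new reading comes with each control period).
- read_camera(name): name is "scene" or "side" or "wrist"; returns a dict with "image" (400x640x3 uint8, blue, green, red), "K" (3x3 intrinsics, pixels), "D" ([k1, k2, p1, p2, k3] as OpenCV has them; the pictures are not rectified), "extrinsics" (4x4, takes a point from world to camera coordinates); the wrist camera has in their place "mount" (4x4, takes a point from camera to tool coordinates, whose origin is the TCP and whose axes are the flange's). Camera axes: x right, y down, z forward; pixel columns grow to the right and rows downward; lengths in m; the calibration is good to about 2 mm. A picture is of the moment at which its call begins: read the wrist's pose just before it. There is no depth.
- job.close_job(): hands the job in; it is judged then, once.
The state is a dict: "t": time; "q": joint angles; "dq": joint speeds; "joint_torque": joint torques, N m; "tool_pos": TCP position; "orientation": TCP orientation; "force": force on the tool from outside, world axes, zero at the start; "wrist_torque": the same for the moment, N m; "opening": finger opening in m; "gripper_force": force on a finger pad.
Only numpy, scipy, OpenCV 4.12 (cv2) and the standard library are available. Lean on these libraries where they do the work, as an engineer would, in place of code of your own. Each camera call takes 0.05 s, during which the arm holds its last target. There are 200 camera calls.

### The job

Check the bench scale at two points before it is used: take the 200 g check weight that has been left standing on the bench and set it gently, upright, in the centre of the pan, let go until the pointer has settled for about a second, then put it back in its own empty well in the wooden weight block. After that set the 500 g weight, the largest in the block, in the same way in the centre of the empty pan and leave it standing there. Keep both weights upright, never drop them on the pan or press it down hard, and leave the small weights and the other things on the bench where they are.

Things in the scene. Friction and masses are not known exactly. Their poses are not given: they have to be found in the camera images.
- scale: mechanical dial scale, white wedge-shaped housing 191 x 144 mm and 124 mm high, fixed to the bench. Origin under the centre of the pan, at bench height; its -x side is the sloping front with the round dial (reaches 125 mm from the origin), its back reaches 66 mm; z up. Reads 0 to 1000 g in one turn of the pointer
- pan_centre (a point): centre of the upper face of the round flat steel pan, 130 mm in diameter, no rim, a thin engraved ring of 48 mm diameter round its centre. It lies 150 mm above the bench when empty and moves down with the pan. The pan is the highest part of the scale
- pan (a joint): how far the sprung pan has sunk, in m: 0 empty, growing downwards in proportion to the load, 0.003 at 200 g, 0.0075 at 500 g; hard stop at 0.015. Lightly damped: a load let go all at once swings past its resting place for a few tenths of a second
- weight_200: 200 g steel knob weight: upright cylinder 27 mm in diameter and 40 mm high, above it a narrow neck and a knob 18 mm in diameter, 60 mm high over all. Origin at the centre of its foot, z up. It starts standing on the bench; round, so any grasp direction will do
- weight_500: 500 g steel knob weight: upright cylinder 37 mm in diameter and 52 mm high, above it a narrow neck and a knob 24 mm in diameter, 78 mm high over all. Origin at the centre of its foot, z up. It starts in its well in the block
- weight_block: wooden block 70 x 210 mm (its x and y) and 30 mm high, fixed to the bench, with a row of four round wells along its y axis, each 10 mm deep and 5 mm wider than its weight. Origin at the centre of its underside, z up
- well_200 (a point): centre of the floor of the empty 200 g well, 32 mm wide, 20 mm above the bench, 10 mm below the block's top; at y = +18 mm in the block, between the 500 g and the 100 g weight
- well_500 (a point): centre of the floor of the 500 g well, 42 mm wide, 20 mm above the bench; at y = +72 mm in the block
- well_100 (a point): centre of the floor of the 100 g well, 26 mm wide, at y = -34 mm in the block
- well_50 (a point): centre of the floor of the 50 g well, 22 mm wide, at y = -76 mm in the block
- weight_100: 100 g knob weight, 21 mm in diameter, 49 mm high, in its well; to be left there. Origin at the centre of its foot
- weight_50: 50 g knob weight, 17 mm in diameter, 39 mm high, in its well; to be left there. Origin at the centre of its foot
- spray_can: bystander: upright spray can 53 mm in diameter, 186 mm high, loose. Origin at the centre of its foot
- grease_tub: bystander: closed round tub 80 mm in diameter, 66 mm high, loose. Origin at the centre of its underside
- glue_bottle: bystander: upright thread-lock bottle 36 mm in diameter, 84 mm high, loose, close to the block's +x long side near the 500 and 200 g wells. Origin at the centre of its foot
- battery_pack: bystander: tool battery 115 x 76 mm (its x and y) and 62 mm high, loose, beyond the other things. Origin at the centre of its underside

How it is judged:
On the way, in this order (a step that is already met when the one before it is completed fails the run):
1. the 200 g weight stands released in the centre of the pan and the reading has settled (horizontal distance between weight_200 and pan_centre below 0.01 m and angle between weight_200's own z axis and vertical below 0.08 rad and value of joint pan between 0.0025 and 0.0035 m and velocity of joint pan between -0.004 and 0.004 m/s and contact force between the fingers and weight_200 below 0.05 N and linear speed of weight_200 below 0.01 m/s), for 0.7 s.
2. the 200 g weight is back in its well, released, and the pan is empty (horizontal distance between weight_200 and well_200 below 0.006 m and z of weight_200 in the frame of well_200 below 0.003 m and angle between weight_200's own z axis and vertical below 0.08 rad and contact force between the fingers and weight_200 below 0.05 N and linear speed of weight_200 below 0.02 m/s and value of joint pan below 0.0005 m), for 0.1 s.
At the end, for the whole second after the job is handed in: The 500 g weight stands upright, released and at rest within 10 mm of the pan's centre, the scale steadily reading 500 g (pan 7.0 to 8.0 mm down); the 200, 100 and 50 g weights stand upright on the floors of their own wells; the bottle, can, tub and battery stand where they were (within 15 mm) (horizontal distance between weight_500 and pan_centre below 0.01 m and angle between each of weight_500, weight_200, weight_100, weight_50's own z axis and vertical below 0.08 rad and value of joint pan between 0.007 and 0.008 m and velocity of joint pan between -0.004 and 0.004 m/s and contact force between the fingers and weight_500 below 0.05 N and linear speed of weight_500 below 0.01 m/s and horizontal distance between weight_200 and well_200 below 0.006 m and z of weight_200 in the frame of well_200 below 0.003 m and horizontal distance between weight_100 and well_100 below 0.006 m and z of weight_100 in the frame of well_100 below 0.003 m and horizontal distance between weight_50 and well_50 below 0.006 m and z of weight_50 in the frame of well_50 below 0.003 m and distance of each of glue_bottle, spray_can, grease_tub, battery_pack from where it was at the start of the episode below 0.015 m and angle between each of glue_bottle, spray_can, grease_tub, battery_pack's own z axis and vertical below 0.1 rad); the robot touches nothing.
It fails at once if the pan is driven down to its stop (more than 13.5 mm: dropped or pressed on) (value of joint pan above 0.0135 m).
It fails at once if the 200 g weight is dropped or pressed hard onto the pan (pan more than 10 mm down) (horizontal distance between weight_200 and pan_centre below 0.065 m and value of joint pan above 0.01 m).
It fails at once if a check weight is tipped over (angle between any of weight_200, weight_500's own z axis and vertical above 0.6 rad).
It fails at once if the 100 g or 50 g weight is taken out or upset (distance of any of weight_100, weight_50 from where it was at the start of the episode above 0.012 m or angle between any of weight_100, weight_50's own z axis and vertical above 0.4 rad).
It fails at once if the bottle, can, tub or battery is knocked over or pushed away (distance of any of glue_bottle, spray_can, grease_tub, battery_pack from where it was at the start of the episode above 0.03 m or angle between any of glue_bottle, spray_can, grease_tub, battery_pack's own z axis and vertical above 0.4 rad).
It also fails if it takes over 70 s, if anything falls off the work surface, if the arm or the gripper's body presses on something with over 40 N, if the wrist force passes 120 N, or if a joint passes its speed limit or range.

## Working session

There is one attempt and no reset: what is moved stays moved. The work goes in short steps, Python scripts to look and compute and a shell command to move; the robot and the scene stay as the last step left them, time stands still between calls to the robot, and variables do not carry over. Pictures are saved under pics/ and viewed, at most 10 in all, crops included, and the job is handed in when it is done.

```bash
ls; mkdir -p pics; cat > h.py <<'E'
import numpy as np, cv2
from plant import robot, read_camera, job
from scipy.spatial.transform import Rotation as R
def grab(name):
    s=robot.read_state(); c=read_camera(name)
    if 'mount' in c:
        T=np.eye(4);T[:3,:3]=R.from_rotvec(s['orientation']).as_matrix();T[:3,3]=s['tool_pos']
        c['cw']=T@np.array(c['mount'])
    else: c['cw']=np.linalg.inv(np.array(c['extrinsics']))
    c['K']=np.array(c['K'],float); c['D']=np.array(c['D'],float)
    return c
def ray(c,uv):
    p=cv2.undistortPoints(np.array([[uv]],float),c['K'],c['D'])[0,0]
    d=c['cw'][:3,:3]@np.array([p[0],p[1],1]); return c['cw'][:3,3],d/np.linalg.norm(d)
def onz(c,uv,z):
    o,d=ray(c,uv); return o+d*(z-o[2])/d[2]
def proj(c,P):
    w=np.linalg.inv(c['cw']); r,_=cv2.Rodrigues(w[:3,:3])
    return cv2.projectPoints(np.array(P,float).reshape(-1,3),r,w[:3,3],c['K'],c['D'])[0].reshape(-1,2)
E
python3 - <<'E'
from h import *
for n in ('scene','side','wrist'):
    c=grab(n); cv2.imwrite(f'pics/{n}0.png',c['image']); print(n,c['cw'].round(3).tolist(),c['K'][0,0])
E
```

```text
pics
scene [[-0.875, 0.282, -0.393, 1.013], [0.483, 0.54, -0.69, 0.724], [0.018, -0.793, -0.608, 0.722], [0.0, 0.0, 0.0, 1.0]] 474.2341121022526
side [[0.744, -0.51, 0.431, 0.185], [-0.668, -0.551, 0.5, -0.471], [-0.017, -0.66, -0.751, 0.873], [0.0, 0.0, 0.0, 1.0]] 368.2220948282165
wrist [[0.347, -0.902, -0.256, 0.278], [-0.938, -0.334, -0.093, -0.537], [-0.001, 0.272, -0.962, 0.384], [0.0, 0.0, 0.0, 1.0]] 307.4210623017582
```

View pics/scene0.png

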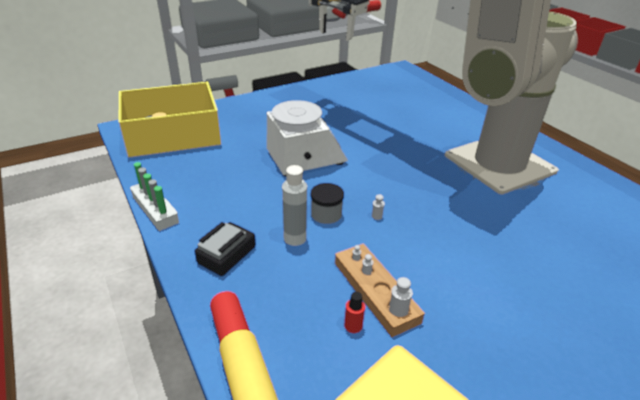

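View pics/side0.png

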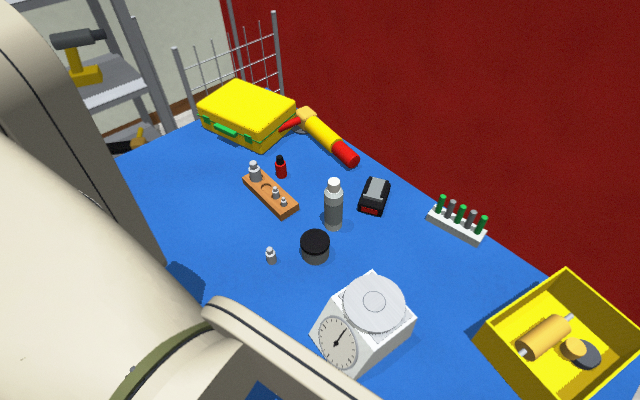

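The scene view shows the 200 g weight at (379,207), the pan at (297,112), the block from (355,255) to (405,320) and the 500 g weight at (402,297). The side view shows the 200 g weight at (271,255), the pan ring at (374,301), the block at (270,195) and the empty well at (266,187).

```bash
python3 - <<'E'
from h import *
S=grab('scene');D=grab('side')
def tri(a,b):
    o1,d1=ray(S,a);o2,d2=ray(D,b)
    t=np.linalg.lstsq(np.c_[d1,-d2],o2-o1,rcond=None)[0]
    p,q=o1+d1*t[0],o2+d2*t[1]; return ((p+q)/2).round(4),np.linalg.norm(p-q).round(4)
print('w200 knob',tri((379,199),(271,249)), onz(S,(378,216),0).round(3),onz(D,(271,260),0).round(3))
print('pan ring',onz(D,(374,301),.15).round(4),onz(S,(297,113),.15).round(4))
print('w500 top',tri((403,284),(253.5,163.5)))
print('can top',tri((294,172),(334,182)),'glue',tri((357,297),(280,157)))
print('tub',onz(D,(315,240),.066).round(3),onz(S,(327,193),.066).round(3))
# block mask
for n,c in (('S',S),('D',D)):
    hsv=cv2.cvtColor(c['image'],cv2.COLOR_BGR2HSV)
    m=cv2.inRange(hsv,(8,120,90),(18,255,255))
    k,l,st,ce=cv2.connectedComponentsWithStats(m)
    for i in range(1,k):
        if st[i,4]>250: 
            print(n,st[i],ce[i].round(1)); 
            cs=cv2.findContours((l==i).astype('uint8'),0,2)[0]; h=cv2.convexHull(max(cs,key=cv2.contourArea)); a=cv2.approxPolyDP(h,3,True)[:,0]
            print([(p.tolist(),onz(c,p,.03)[:2].round(3).tolist()) for p in a])
a=cv2.resize(S['image'][90:340,250:440],None,fx=2.4,fy=2.4,interpolation=2)
b=cv2.resize(D['image'][150:350,235:425],None,fx=3,fy=3,interpolation=2)
o=np.zeros((600,800,3),'uint8'); 
a=cv2.resize(a,(400,526)); b=cv2.resize(b,(400,421)); o[:526,:400]=a;o[:421,400:]=b
cv2.imwrite('pics/crop1.png',o)
E
```

```text
w200 knob (array([0.4409, 0.0323, 0.0513]), np.float64(0.005)) [0.436 0.035 0.   ] [0.437 0.033 0.   ]
pan ring [ 0.4932 -0.2797  0.15  ] [ 0.4982 -0.2673  0.15  ]
w500 top (array([0.5803, 0.2983, 0.0896]), np.float64(0.0021))
can top (array([0.6494, 0.0088, 0.1785]), np.float64(0.0014)) glue (array([0.6646, 0.2767, 0.0787]), np.float64(0.0046))
tub [ 0.542 -0.035  0.066] [ 0.545 -0.026  0.066]
S [   0  133  103   34 1129] [ 54.5 148.9]
[([102, 144], [0.959, -0.553]), ([0, 166], [1.204, -0.554]), ([0, 159], [1.203, -0.591]), ([47, 143], [1.089, -0.625]), ([97, 133], [0.96, -0.622])]
S [337 256  86  80 724] [378.6 305.8]
[([420, 322], [0.568, 0.346]), ([392, 335], [0.629, 0.345]), ([337, 264], [0.624, 0.152]), ([337, 256], [0.612, 0.132]), ([422, 314], [0.553, 0.334])]
D [242 170  57  51 915] [272.9 195. ]
[([242, 177], [0.547, 0.329]), ([262, 170], [0.614, 0.311]), ([298, 204], [0.607, 0.118]), ([298, 209], [0.594, 0.103]), ([281, 220], [0.531, 0.104])]
```

View pics/crop1.png

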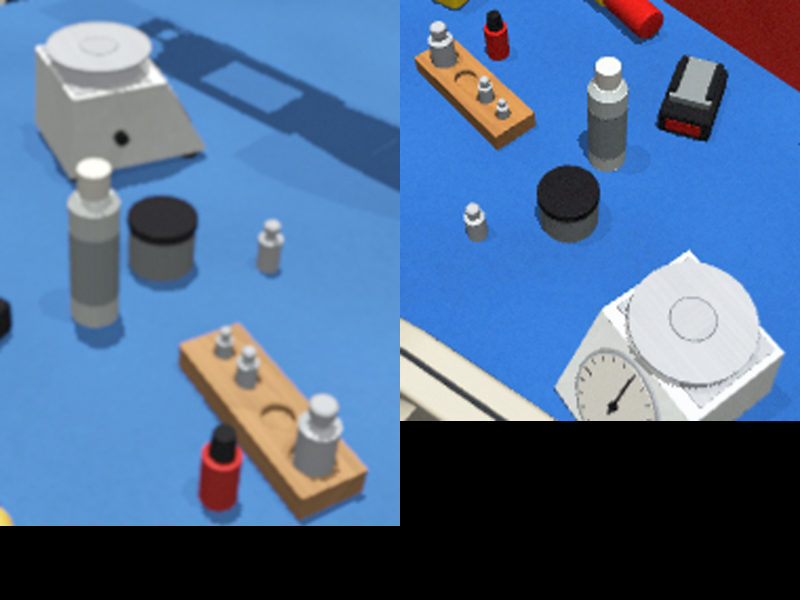

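The crop confirms these picks: the pan ring is clear, and the 200 g well is empty between the 500 g and 100 g weights. I'll move over the 200 g weight and turn the fingers to close along world x.

```bash
python3 -m inch '[10,26,4,4,70,22,58,8,8,70,36,94,10,12,70,50,130,10,17,70,64,166,10,22,70,78,202,10,26,70,92,238,10,31,70,106,274,10,35,70,118,307,10,38,70,132,342,10,43,70]' 10
python3 -m inch '[14,36,0,5,60,28,72,0,10,60,42,108,0,15,60,56,144,0,20,60,70,180,0,23,60,80,208,0,25,60,88,228,0,26,60,94,243,0,27,60,97,252,0,27,60,98,255,0,27,60]'
python3 - <<'E'
from h import *
c=grab('wrist'); cv2.imwrite('pics/w1.png',c['image']); s=robot.read_state()
print(s['tool_pos'],R.from_rotvec(s['orientation']).as_matrix().round(3).tolist(),s['q'])
print(proj(c,[[.437,.034,0],[.437,.034,.06],[.437,.034,.04]]))
E
```

```text
t: 1.08
tool_pos: [0.3394, -0.2195, 0.2287]
orientation: [2.674, 1.648, 0.0]
force: [1.0, -0.5, -0.4]
opening: 0.0652
gripper_force: 0.0
t: 1.92
tool_pos: [0.4375, 0.0351, 0.2285]
orientation: [-2.216, -2.227, 0.0]
force: [-0.1, -1.0, 0.4]
opening: 0.056
gripper_force: 0.0
[0.43736612 0.03467062 0.22852227] [[-0.004, 1.0, -0.0], [1.0, 0.004, 0.0], [0.0, -0.0, -1.0]] [-3.79411606e-02 -3.23933738e-01  1.89549647e+00  9.50188597e-05
  1.57038108e+00 -4.22571562e-02]
[[317.23439934 171.79971686]
 [317.21011437 182.09712755]
 [317.21906938 178.30002408]]
```

View pics/w1.png

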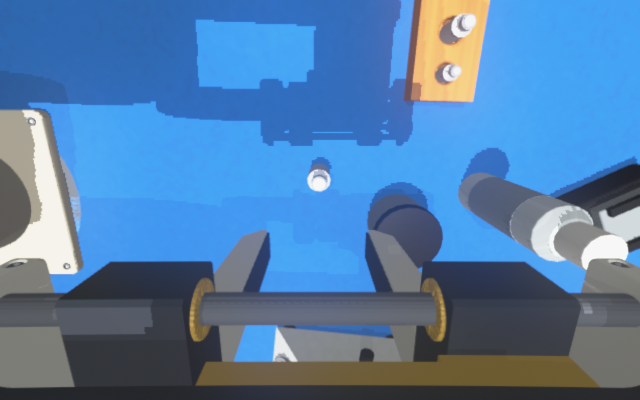

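The wrist view shows the 200 g knob at (319,182), about 2 px from its prediction, so the estimate is good. Descending and grasping.

```bash
python3 -m inch '[1,0,-35,0,50,1,0,-70,0,50,1,0,-105,0,50,1,0,-140,0,50,1,0,-170,0,50,1,0,-195,0,50,1,0,-212,0,50,1,0,-220,0,50,1,0,-222,0,50,1,0,-222,0,50]' 12
python3 -m inch '[0,0,0,0,10,0,0,0,0,10,0,0,0,0,10,0,0,0,0,10,0,0,0,0,10,0,0,0,0,10,0,0,0,0,10]' 12
python3 -m inch '[0,0,5,0,10,0,0,25,0,10,0,0,60,0,10,0,0,95,0,10,0,0,130,0,10,0,0,165,0,10,0,0,195,0,10,0,0,215,0,10,0,0,222,0,10,0,0,222,0,10]'
```

```text
t: 2.8
tool_pos: [0.4383, 0.0333, 0.0068]
orientation: [-2.218, -2.224, 0.001]
force: [-0.7, -0.2, 0.6]
opening: 0.0468
gripper_force: 0.0
t: 3.38
tool_pos: [0.4393, 0.0339, 0.0078]
orientation: [2.216, 2.225, 0.002]
force: [-1.2, -0.3, 6.5]
opening: 0.0267
gripper_force: 12.0
t: 4.22
tool_pos: [0.4394, 0.034, 0.2306]
orientation: [2.215, 2.224, 0.004]
force: [0.1, -0.3, -2.3]
opening: 0.0265
gripper_force: 12.0
```

```bash
python3 -m inch '[3,-15,0,0,10,10,-45,5,0,10,17,-80,10,0,10,25,-115,15,0,10,33,-150,15,0,10,42,-185,15,0,10,50,-215,15,0,10,55,-235,15,0,10,57,-240,15,0,10,57,-240,15,0,10]'
python3 - <<'E'
from h import *
c=grab('wrist'); cv2.imwrite('pics/w2.png',c['image']); s=robot.read_state()
print(s['tool_pos'],proj(c,[[.4932,-.2797,.15],[.4982,-.2673,.15]]))
E
```

```text
t: 5.05
tool_pos: [0.4943, -0.2067, 0.2407]
orientation: [-2.217, -2.22, 0.002]
force: [-0.0, 0.6, -1.1]
opening: 0.0265
gripper_force: 12.0
[ 0.49437669 -0.2055754   0.24126215] [[316.57633966 276.00717287]
 [322.02822481 264.00978209]]
```

View pics/w2.png

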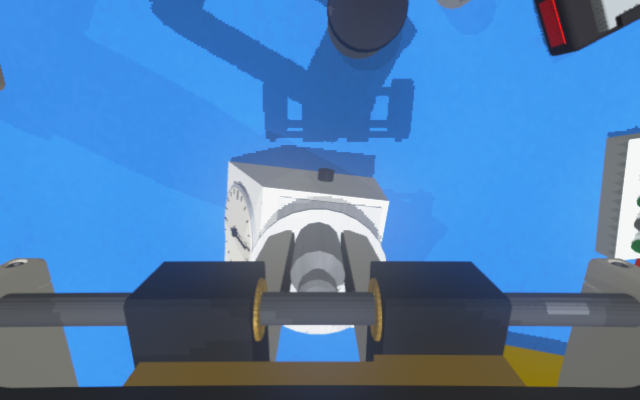

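The pan fills roughly x 252–387, y 208–333 in the wrist view, partly hidden by the gripper. I'll fit its rim in the wrist view and in the initial side and scene pictures.

```bash
cat > fit.py <<'E'
from h import *
import sys
def circ(P):
    A=np.c_[2*P,np.ones(len(P))]; s=np.linalg.lstsq(A,(P**2).sum(1),rcond=None)[0]
    return s[:2],np.sqrt(s[2]+s[:2]@s[:2])
def rimfit(c,img,g,z=.15,r=.065,lo=.006,hi=.014):
    # radial search: strongest bright-to-dark step along rays of the rim near a guess; robust circle of known r
    G=cv2.GaussianBlur(cv2.cvtColor(img,cv2.COLOR_BGR2GRAY),(3,3),0).astype(np.float32)
    from scipy.optimize import least_squares
    g=np.array(g,float)
    for it in range(3):
        w=hi if it<2 else lo
        rs=np.arange(r-w,r+w,.0007); P=[]
        for a in np.arange(0,2*np.pi,.05):
            q=np.c_[g[0]+rs*np.cos(a),g[1]+rs*np.sin(a),np.full(len(rs),z)]
            uv=proj(c,q).astype(np.float32)
            v=cv2.remap(G,uv[None,:,0],uv[None,:,1],1,borderMode=cv2.BORDER_REPLICATE)[0]
            d=np.diff(v); k=np.abs(d).argmax()
            if abs(d[k])>4: P.append(q[k,:2])
        P=np.array(P)
        f=least_squares(lambda p:np.hypot(*(P-p).T)-r,g,loss='soft_l1',f_scale=.001); g=f.x
    res=np.abs(np.hypot(*(P-g).T)-r)
    return g.round(4),len(P),(res<.0015).sum()
if __name__=='__main__':
    for n in ('side','scene'):
        c=grab(n); im=cv2.imread(f'pics/{n}0.png'); g=(.494,-.278)
        print(n,'rim',rimfit(c,im,g),'ring',rimfit(c,im,g,r=.024,hi=.008,lo=.004))
    c=grab('wrist'); im=c['image']
    print('wrist rim',rimfit(c,im,(.494,-.278)))
    for uv in [(320,333),(300,331),(340,331),(320,208)]: print(onz(c,uv,.15).round(4))
E
python3 fit.py
```

```text
side rim (array([ 0.4925, -0.279 ]), 118, np.int64(66)) ring (array([ 0.4925, -0.2799]), 99, np.int64(78))Traceback (most recent call last):
  File "fit.py", line 27, in <module>
    print(n,'rim',rimfit(c,im,g),'ring',rimfit(c,im,g,r=.024,hi=.008,lo=.004))
                                        ~~~~~~^^^^^^^^^^^^^^^^^^^^^^^^^^^^^^^
  File "fit.py", line 21, in rimfit
    f=least_squares(lambda p:np.hypot(*(P-p).T)-r,g,loss='soft_l1',f_scale=.001); g=f.x
    return func(*args, **kwargs)
    vector_fun = VectorFunction(
        fun_wrapped,
    ...<6 lines>...
        workers=workers
    )
    self._update_fun()
    ~~~~~~~~~~~~~~~~^^
    self.f = self.fun_wrapped(xp_copy(self.x))
             ~~~~~~~~~~~~~~~~^^^^^^^^^^^^^^^^^
    return np.atleast_1d(self.fun(x))
                         ~~~~~~~~^^^
    return self.f(x, *self.args, **self.kwargs)
           ~~~~~~^^^^^^^^^^^^^^^^^^^^^^^^^^^^^^
  File "fit.py", line 21, in <lambda>
    f=least_squares(lambda p:np.hypot(*(P-p).T)-r,g,loss='soft_l1',f_scale=.001); g=f.x
                                        ~^~
ValueError: operands could not be broadcast together with shapes (0,) (2,)
```

```bash
sed -i "s/,'ring',rimfit(c,im,g,r=.024,hi=.008,lo=.004)//" fit.py; python3 fit.py
```

```text
side rim (array([ 0.4925, -0.279 ]), 118, np.int64(66))
scene rim (array([ 0.4947, -0.2773]), 109, np.int64(72))
wrist rim (array([ 0.4949, -0.2911]), 78, np.int64(36))
[ 0.4985 -0.3429  0.15  ]
[ 0.4785 -0.3407  0.15  ]
[ 0.5184 -0.3404  0.15  ]
[ 0.4973 -0.212   0.15  ]
```

Pan centre is about (0.494, −0.2785), with the views agreeing to 2 mm. Moving over it and lowering to just above contact.

```bash
python3 -m inch '[0,-15,0,0,10,-1,-40,0,0,10,-1,-60,0,0,10,-1,-70,0,0,10,-1,-72,-10,0,10,-1,-72,-30,0,10,-1,-72,-50,0,10,-1,-72,-65,0,10,-1,-72,-73,0,10,-1,-72,-75,0,10]'
python3 -m inch '[0,0,0,0,10,0,0,0,0,10,0,0,0,0,10]'
python3 - <<'E'
from h import *
c=grab('side'); cv2.imwrite('pics/side2.png',cv2.resize(c['image'][230:390,300:500],None,fx=4,fy=3.75*16/16,interpolation=2)[:600]); s=robot.read_state()
print(s['tool_pos'],s['force'])
E
```

```text
t: 6.18
tool_pos: [0.4933, -0.2765, 0.166]
orientation: [-2.214, -2.223, 0.001]
force: [0.3, -0.4, -1.7]
opening: 0.0267
gripper_force: 12.0
t: 6.43
tool_pos: [0.4951, -0.2784, 0.1701]
orientation: [2.215, 2.224, 0.001]
force: [0.2, 0.7, -2.4]
opening: 0.0265
gripper_force: 12.0
[ 0.49509739 -0.27839541  0.17007679] [-0.29894826 -0.78355515 -2.7981104 ]
```

View pics/side2.png

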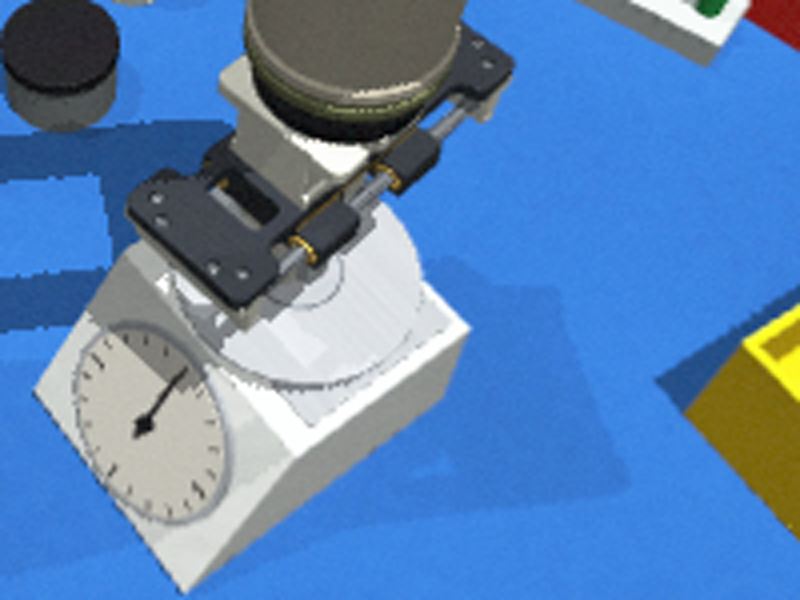

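The side view shows the gripper over the pan with the ring just below it and the dial at zero. Lowering in small steps.

```bash
python3 -m inch '[0,0,-2,0,10,0,0,-4,0,10,0,0,-6,0,10,0,0,-8,0,10,0,0,-10,0,10,0,0,-11,0,10,0,0,-12,0,10,0,0,-12,0,10,0,0,-12,0,10]'
python3 -m inch '[0,0,-1,0,10,0,0,-1,0,10,0,0,-1,0,10]'
python3 -m inch '[0,0,-1,0,10,0,0,-1,0,10,0,0,-1,0,10]'
```

```text
t: 7.23
tool_pos: [0.4943, -0.278, 0.1566]
orientation: [-2.217, -2.226, 0.0]
force: [-1.1, -0.1, -1.5]
opening: 0.0264
gripper_force: 12.0
t: 7.48
tool_pos: [0.4944, -0.2781, 0.1558]
orientation: [2.217, 2.225, 0.0]
force: [0.1, 0.1, -1.3]
opening: 0.0266
gripper_force: 12.0
t: 7.73
tool_pos: [0.4945, -0.2781, 0.1548]
orientation: [2.217, 2.225, 0.0]
force: [-0.2, 0.2, 0.6]
opening: 0.0265
gripper_force: 12.0
```

Force reads about zero, so the pan carries the full weight. Releasing slowly and waiting.

```bash
python3 -m inch '[0,0,0,0,30,0,0,0,0,32,0,0,0,0,36,0,0,0,0,40,0,0,0,0,45,0,0,0,0,45,0,0,0,0,45,0,0,0,0,45,0,0,0,0,45,0,0,0,0,45]'
python3 -m inch '[0,0,0,0,45,0,0,0,0,45,0,0,0,0,45,0,0,0,0,45,0,0,0,0,45,0,0,0,0,45,0,0,0,0,45,0,0,0,0,45,0,0,0,0,45,0,0,0,0,45]'
python3 - <<'E'
from h import *
c=grab('side'); d=grab('wrist');o=np.zeros((600,800,3),'uint8')
o[:,:]=0; o[:400,:400]=cv2.resize(c['image'][250:390,300:440],(400,400),interpolation=2); o[:400,400:]=cv2.resize(d['image'][180:340,240:400],(400,400),interpolation=2)
cv2.imwrite('pics/c3.png',o); print(robot.read_state()['t'])
E
```

```text
t: 8.57
tool_pos: [0.4943, -0.278, 0.1546]
orientation: [2.217, 2.226, -0.0]
force: [-1.0, 0.5, 0.2]
opening: 0.0415
gripper_force: 0.0
t: 9.4
tool_pos: [0.4944, -0.278, 0.1546]
orientation: [2.217, 2.226, 0.0]
force: [-0.4, -0.0, 0.6]
opening: 0.0418
gripper_force: 0.0
9.5
```

View pics/c3.png

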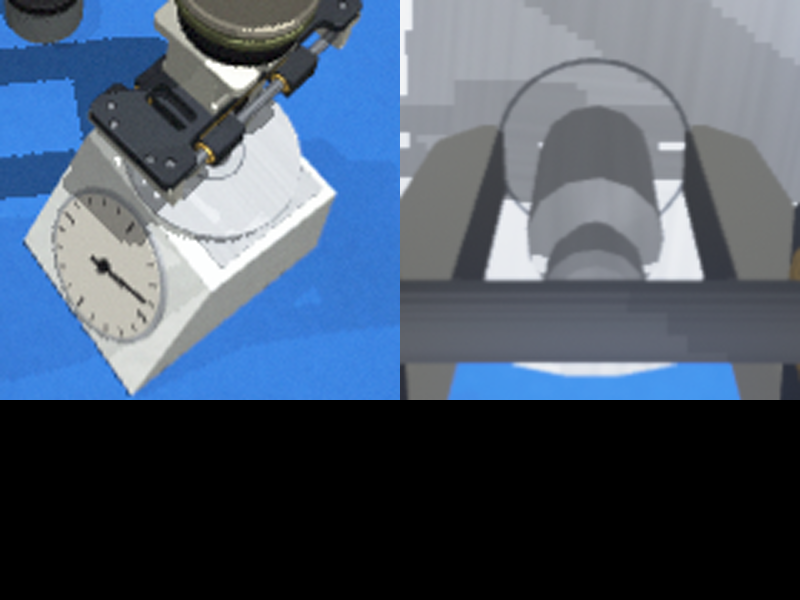

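Dial at about 200 g, and the weight is centred in the ring to about 2 mm. It has stood released for over a second, so I'm regripping and carrying it to the block.

```bash
python3 -m inch '[0,0,0,0,10,0,0,0,0,10,0,0,0,0,10,0,0,0,0,10,0,0,0,0,10,0,0,0,0,10,0,0,2,0,10,0,0,10,0,10,0,0,25,0,10,0,0,45,0,10]' 12
python3 -m inch '[0,0,30,0,10,3,12,60,0,10,8,40,65,0,10,15,75,65,0,10,21,110,65,0,10,28,145,65,0,10,35,182,65,0,10,41,219,65,0,10,47,256,65,0,10,53,293,65,0,10]'
python3 -m inch '[5,37,0,0,10,11,75,0,0,10,17,112,0,0,10,22,148,0,0,10,27,178,0,0,10,30,195,0,0,10,32,204,0,0,10,32,205,0,0,10,32,205,0,0,10,32,205,0,0,10]'
python3 - <<'E'
from h import *
c=grab('wrist'); cv2.imwrite('pics/w4.png',c['image']); s=robot.read_state(); print(s['tool_pos'],s['opening'])
print(proj(c,[[.579,.244,.03],[.58,.298,.098]]).round(0))
E
```

```text
t: 10.33
tool_pos: [0.4932, -0.2772, 0.1986]
orientation: [-2.215, -2.223, 0.001]
force: [1.0, 0.4, -2.0]
opening: 0.0266
gripper_force: 12.0
t: 11.17
tool_pos: [0.5472, 0.0168, 0.2652]
orientation: [2.217, 2.225, 0.0]
force: [1.0, 0.2, -2.0]
opening: 0.0268
gripper_force: 12.0
t: 12.0
tool_pos: [0.5794, 0.2187, 0.2648]
orientation: [2.218, 2.224, -0.001]
force: [0.2, -0.7, -2.0]
opening: 0.0265
gripper_force: 12.0
[0.57941389 0.21849864 0.26478694] 0.026488805278197317
[[317. 151.]
 [319. 107.]]
```

View pics/w4.png

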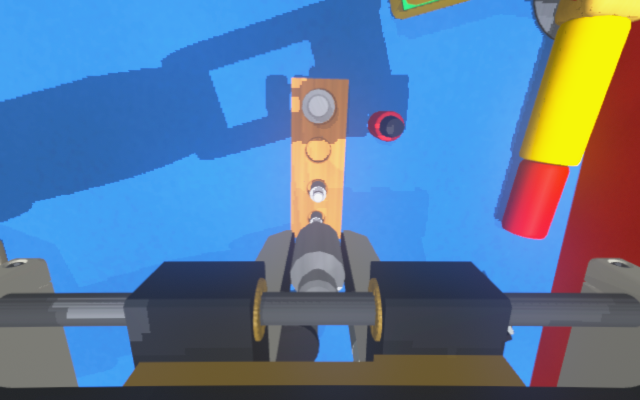

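The wrist view shows the empty well at (319,150), the 500 g weight at (319,105), the 100 g at (317,192) and the bottle at (387,126). Measuring the well precisely.

```bash
python3 - <<'E'
from h import *; from fit import rimfit
for n in ('side','scene'):
    c=grab(n); im=cv2.imread(f'pics/{n}0.png')
    print(n,rimfit(c,im,(.58,.244),z=.03,r=.016,hi=.006,lo=.003))
c=grab('wrist'); im=c['image']
print(rimfit(c,im,(.58,.244),z=.03,r=.016,hi=.007,lo=.003), 'knob500',rimfit(c,im,(.58,.298),z=.095,r=.012,hi=.005,lo=.003))
hsv=cv2.cvtColor(im,cv2.COLOR_BGR2HSV); m=cv2.inRange(hsv,(8,110,60),(20,255,255))
L=[];Rr=[]
for r in range(85,200,3):
    x=np.flatnonzero(m[r,270:360])
    if len(x)>5: L.append(onz(c,(270+x[0]-.5,r),.03)); Rr.append(onz(c,(270+x[-1]+.5,r),.03))
L=np.array(L);Rr=np.array(Rr)
for e in (L,Rr): print(np.median(e[:,0]).round(4), np.polyfit(e[:,1],e[:,0],1).round(4))
mid=(L+Rr)/2; print('width',np.median(Rr[:,0]-L[:,0])); f=np.polyfit(mid[:,1],mid[:,0],1); print('axis x at .244, .298:',np.polyval(f,[.244,.298]))
print('ends', onz(c,(319,79),.03))
o=cv2.resize(im[70:210,270:410],None,fx=4,fy=4,interpolation=2); cv2.imwrite('pics/w4c.png',o)
E
```

```text
side (array([0.5788, 0.243 ]), 77, np.int64(69))
scene (array([0.5813, 0.2472]), 72, np.int64(69))
(array([0.5809, 0.2458]), 122, np.int64(59)) knob500 (array([0.584 , 0.2998]), 126, np.int64(67))
0.5462 [0.1922 0.5055]
0.6129 [0.0223 0.6073]
width 0.06599554301156296
axis x at .244, .298: [0.58256024 0.5883476 ]
ends [0.5808541  0.33103613 0.03      ]
```

View pics/w4c.png

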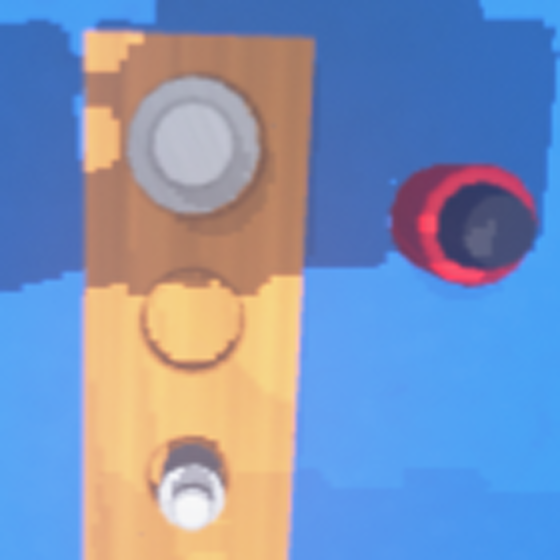

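In the crop the well spans (141–244, 267–368), which is full-image centre (318,149.4). It lies at about (0.580, 0.2455). Lowering to just above the block to check alignment from near.

```bash
python3 -m inch '[1,10,-20,0,10,1,20,-50,0,10,1,26,-85,0,10,1,27,-120,0,10,1,27,-150,0,10,1,27,-175,0,10,1,27,-195,0,10,1,27,-207,0,10,1,27,-210,0,10,1,27,-210,0,10]'
python3 - <<'E'
from h import *
c=grab('wrist'); s=robot.read_state(); print(s['tool_pos'],s['force'],onz(c,(318.1,149.4),.03))
cv2.imwrite('pics/w5.png',cv2.resize(c['image'][150:290,230:410],None,fx=4,fy=4,interpolation=2))
T=np.array(s['tool_pos'])
a=np.linspace(0,2*np.pi,9)[:-1]
print('foot circle',((proj(c,np.c_[T[0]+.0135*np.cos(a),T[1]+.0135*np.sin(a),np.full(8,T[2]-.0065)])-[230,150])*4).round(0).tolist())
E
```

```text
t: 13.03
tool_pos: [0.58, 0.2464, 0.0542]
orientation: [-2.217, -2.225, 0.002]
force: [-0.1, 0.1, -3.2]
opening: 0.0266
gripper_force: 12.0
[0.58098703 0.24685192 0.05561448] [-1.26004109  0.32618824 -1.13042729] [0.57988992 0.29901679 0.03      ]
foot circle [[448.0, 362.0], [423.0, 302.0], [359.0, 277.0], [294.0, 302.0], [268.0, 361.0], [295.0, 419.0], [357.0, 443.0], [420.0, 420.0]]
```

View pics/w5.png

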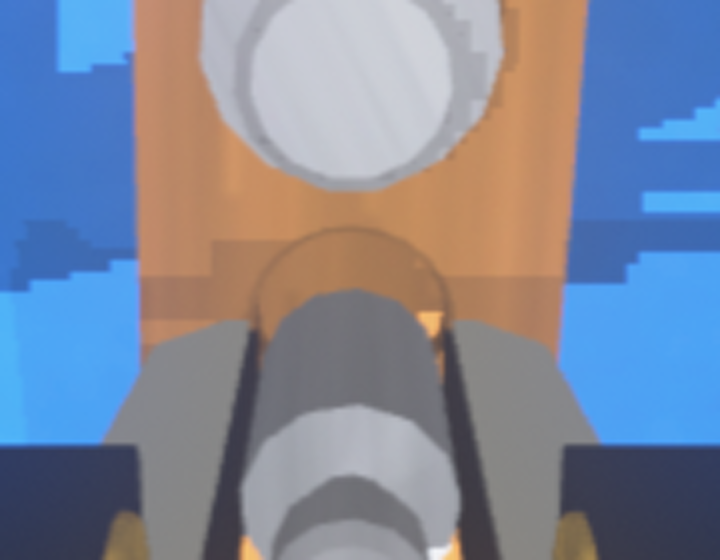

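The near view shows the well's upper rim at crop (352,227) with sides at 255 and 450, and the weight's foot edge at (351,289). I'll turn those into a correction.

```bash
python3 - <<'E'
from h import *
c=grab('wrist'); s=robot.read_state(); T=np.array(s['tool_pos']); print(T)
f=lambda u,v:(230+u/4-.375,150+v/4-.375)
w=onz(c,f(352,227),.03); print('well centre y from top rim',w[1]-.016,'x',w[0])
for u in (255,450): print('side x', onz(c,f(u,300),.03))
for z in (.046,.048,.05):
    e=onz(c,f(351,289),z); print(z,'foot centre',e[0],e[1]-.0135)
# w500: top knob rim near edge & sides, for later
for u,v in ((350,180),(250,85),(452,85)): print('knob500',onz(c,f(u,v),.098))
e=onz(c,f(350,190),.072); print('cyl near edge',e)
E
```

```text
[0.58159622 0.2471406  0.05649021]
well centre y from top rim 0.24623919894869972 x 0.5808164716615241
side x [0.56477361 0.24945991 0.03      ]
side x [0.59716469 0.24961522 0.03      ]
0.046 foot centre 0.5806587601394668 0.24389381749668337
0.048 foot centre 0.5806524696148614 0.244633495006557
0.05 foot centre 0.5806461790902558 0.2453731725164306
knob500 [0.58032814 0.2887039  0.098     ]
knob500 [0.57007591 0.2986984  0.098     ]
knob500 [0.59068553 0.29879966 0.098     ]
cyl near edge [0.58038133 0.28031565 0.072     ]
```

```bash
python3 -m inch '[0,1,-2,0,10,0,1,-5,0,10,0,1,-9,0,10,0,1,-13,0,10,0,1,-17,0,10,0,1,-20,0,10,0,1,-23,0,10,0,1,-25,0,10,0,1,-26,0,10,0,1,-26,0,10]'
python3 -m inch '[0,0,-1,0,10,0,0,-1,0,10,0,0,-1,0,10]'
python3 -m inch '[0,0,-1,0,10,0,0,-1,0,10,0,0,-1,0,10]'
```

```text
t: 13.97
tool_pos: [0.5801, 0.2479, 0.0302]
orientation: [-2.217, -2.226, 0.001]
force: [-9.6, -4.0, 14.1]
opening: 0.0267
gripper_force: 19.9
t: 14.22
tool_pos: [0.5801, 0.2479, 0.0302]
orientation: [-2.217, -2.226, 0.001]
force: [-13.5, -4.8, 20.1]
opening: 0.0265
gripper_force: 23.5
t: 14.47
tool_pos: [0.5802, 0.2479, 0.0302]
orientation: [-2.217, -2.226, 0.001]
force: [-15.8, -6.4, 28.6]
opening: 0.0266
gripper_force: 27.2
```

The fingertips, not the weight, are touching the block top (TCP z = 0.030). The weight's foot is already about 6.5 mm inside the well. I'll ease the load off and release it, which is a 3.5 mm drop inside the well.

```bash
python3 -m inch '[0,0,2,0,10,0,0,3,0,10,0,0,4,0,10,0,0,4,0,10,0,0,4,0,10]' 8
python3 -m inch '[0,0,0,0,30,0,0,0,0,34,0,0,0,0,40,0,0,0,0,45,0,0,0,0,45,0,0,0,0,45,0,0,0,0,45]'
python3 -m inch '[0,0,10,0,45,0,0,40,0,45,0,0,75,0,45,0,0,110,0,45,0,0,145,0,45,0,0,180,0,45,0,-10,205,0,45,0,-18,215,0,45,0,-20,215,0,45,0,-20,215,0,45]'
python3 - <<'E'
from h import *; from fit import rimfit
c=grab('wrist'); im=c['image']; print(robot.read_state()['tool_pos'])
cv2.imwrite('pics/w6.png',im)
for n,r,z in (('knob200 if seated',.009,.08),('knob +3.5',.009,.0835)): print(n,rimfit(c,im,(.581,.246),z=z,r=r,hi=.004,lo=.002))
print('cyl',rimfit(c,im,(.581,.246),z=.06,r=.0135,hi=.004,lo=.002))
print('k500',rimfit(c,im,(.5804,.2998),z=.098,r=.012,hi=.005,lo=.003),'c500',rimfit(c,im,(.5804,.2998),z=.072,r=.0185,hi=.005,lo=.003))
E
```

```text
t: 14.88
tool_pos: [0.5803, 0.2479, 0.0304]
orientation: [-2.217, -2.226, 0.0]
force: [0.1, 0.5, -0.2]
opening: 0.0262
gripper_force: 8.8
t: 15.47
tool_pos: [0.5804, 0.248, 0.0307]
orientation: [2.217, 2.226, 0.0]
force: [-0.4, 0.1, -0.1]
opening: 0.0418
gripper_force: 0.0
t: 16.3
tool_pos: [0.5804, 0.2272, 0.2452]
orientation: [2.218, 2.224, 0.0]
force: [0.1, -0.3, -1.0]
opening: 0.0421
gripper_force: 0.0
[0.57959407 0.22739901 0.24354953]
knob200 if seated (array([0.5799, 0.2442]), 120, np.int64(86))
knob +3.5 (array([0.5797, 0.2449]), 119, np.int64(99))
cyl (array([0.5797, 0.2458]), 126, np.int64(124))
k500 (array([0.5829, 0.3024]), 126, np.int64(69)) c500 (array([0.5796, 0.299 ]), 126, np.int64(126))
```

The 200 g weight stands in its well: 124 of 126 rim points fit at (0.580, 0.246). Next is the 500 g weight at (0.580, 0.299), gripped with the fingertips kept clear of the block top.

```bash
python3 -m inch '[0,15,0,0,60,0,40,-5,0,60,0,62,-30,0,60,0,71,-65,0,60,0,72,-100,0,60,0,72,-135,0,60,0,72,-165,0,60,0,72,-190,0,60,0,72,-203,0,60,0,72,-206,0,60]'
python3 -m inch '[0,0,0,0,60,0,0,0,0,25,0,0,0,0,25,0,0,0,0,25,0,0,0,0,25,0,0,0,0,25,0,0,0,0,25,0,0,0,0,25]' 20
python3 -m inch '[0,0,3,0,25,0,0,12,0,25,0,0,30,0,25,0,0,60,0,25,0,0,95,0,25,0,0,130,0,25,0,0,165,0,25,0,0,195,0,25,0,0,215,0,25,0,0,222,0,25]'
```

```text
t: 17.18
tool_pos: [0.5763, 0.2993, 0.0338]
orientation: [-2.214, -2.224, 0.013]
force: [-0.3, 0.6, 0.2]
opening: 0.0555
gripper_force: 0.0
t: 17.85
tool_pos: [0.5809, 0.3006, 0.0418]
orientation: [2.217, 2.225, 0.003]
force: [-4.3, 0.4, 6.2]
opening: 0.0365
gripper_force: 20.0
t: 18.68
tool_pos: [0.5819, 0.3005, 0.2675]
orientation: [2.215, 2.223, 0.011]
force: [0.6, -0.2, -5.0]
opening: 0.0364
gripper_force: 20.0
```

```bash
python3 -m inch '[-2,-12,0,0,25,-6,-36,0,0,25,-11,-70,0,0,25,-16,-105,0,0,25,-21,-140,0,0,25,-26,-175,0,0,25,-31,-210,0,0,25,-37,-245,0,0,25,-42,-280,0,0,25,-47,-315,0,0,25]'
python3 -m inch '[-5,-35,0,0,25,-10,-70,0,0,25,-15,-105,0,0,25,-21,-140,0,0,25,-27,-175,0,0,25,-32,-205,0,0,25,-36,-232,0,0,25,-39,-250,0,0,25,-40,-259,0,0,25,-40,-261,0,0,25]'
python3 -m inch '[0,0,-15,0,25,0,0,-35,0,25,0,0,-55,0,25,0,0,-70,0,25,0,0,-80,0,25,0,0,-84,0,25,0,0,-85,0,25,0,0,-85,0,25,0,0,-85,0,25]'
python3 - <<'E'
from h import *
for i in range(3):
    s=robot.read_state(); c=read_camera('side'); print(s['tool_pos'],s['force'])
E
```

```text
t: 19.52
tool_pos: [0.5313, -0.017, 0.2592]
orientation: [-2.216, -2.224, 0.004]
force: [0.6, -0.0, -5.7]
opening: 0.0365
gripper_force: 20.0
t: 20.35
tool_pos: [0.4918, -0.2772, 0.2596]
orientation: [-2.218, -2.221, 0.002]
force: [-0.0, 0.4, -5.2]
opening: 0.0365
gripper_force: 20.0
t: 21.1
tool_pos: [0.494, -0.2762, 0.1779]
orientation: [2.216, 2.225, 0.001]
force: [0.4, -0.2, -4.4]
opening: 0.0368
gripper_force: 20.0
[ 0.49402797 -0.27621744  0.17792202] [ 0.44089854 -0.19523342 -4.44380017]
[ 0.49406762 -0.27636056  0.17804372] [-0.44569623 -0.22713321 -4.69215128]
[ 0.49400957 -0.27643452  0.1780011 ] [-1.03923704 -0.79025891 -5.97416364]
```

```bash
python3 -m inch '[0,0,-2,0,25,0,0,-3,0,25,0,0,-4,0,25,0,0,-5,0,25,0,0,-6,0,25,0,0,-7,0,25,0,0,-8,0,25,0,0,-8,0,25,0,0,-8,0,25]'
python3 -m inch '[0,0,-1,0,25,0,0,-2,0,25,0,0,-3,0,25,0,0,-3,0,25,0,0,-3,0,25]'
python3 -m inch '[0,0,-1,0,25,0,0,-2,0,25,0,0,-2,0,25,0,0,-2,0,25]'
```

```text
t: 22.0
tool_pos: [0.4933, -0.2761, 0.1687]
orientation: [-2.217, -2.225, 0.0]
force: [-2.0, 1.2, -2.2]
opening: 0.0366
gripper_force: 20.0
t: 22.42
tool_pos: [0.4934, -0.2761, 0.1658]
orientation: [2.217, 2.225, 0.0]
force: [-1.4, 0.1, -1.4]
opening: 0.0366
gripper_force: 20.0
t: 22.75
tool_pos: [0.4934, -0.2761, 0.1638]
orientation: [2.217, 2.225, -0.0]
force: [-1.5, 0.5, 0.5]
opening: 0.0366
gripper_force: 20.0
```

Force is balanced, so I'm releasing and then rising clear.

```bash
python3 -m inch '[0,0,0,0,41,0,0,0,0,43,0,0,0,0,46,0,0,0,0,50,0,0,0,0,55,0,0,0,0,60,0,0,0,0,60,0,0,0,0,60,0,0,0,0,60,0,0,0,0,60]'
python3 -m inch '[0,0,10,0,60,0,0,30,0,60,0,0,60,0,60,0,0,95,0,60,0,0,125,0,60,0,15,140,0,60,0,35,145,0,60,0,50,145,0,60,0,60,145,0,60,0,60,145,0,60]'
python3 -m inch '[0,40,0,0,60,0,75,0,0,60,0,100,0,0,60,0,110,0,0,60,0,110,0,0,60,0,110,0,0,60]'
python3 - <<'E'
from h import *; from fit import rimfit
c=grab('side'); im=c['image']; P=.1425; cv2.imwrite('pics/sidef.png',im)
print('pan rim',rimfit(c,im,(.4925,-.279),z=P),'ring',rimfit(c,im,(.4925,-.279),z=P,r=.024,hi=.006,lo=.003))
print('cyl top',rimfit(c,im,(.4925,-.279),z=P+.052,r=.0185,hi=.006,lo=.003))
c=grab('wrist'); im=c['image']
print('w pan',rimfit(c,im,(.494,-.278),z=P),'cyl',rimfit(c,im,(.494,-.278),z=P+.052,r=.0185,hi=.006,lo=.003),'ring',rimfit(c,im,(.494,-.278),z=P,r=.024,hi=.006,lo=.003))
print('w200 in side: knob/cyl',rimfit(grab('side'),cv2.imread('pics/sidef.png'),(.579,.243),z=.06,r=.0135,hi=.004,lo=.002))
print(robot.read_state()['tool_pos'],proj(c,[.494,-.278,.1425]))
E
```

```text
t: 23.58
tool_pos: [0.4933, -0.276, 0.1636]
orientation: [2.217, 2.226, 0.0]
force: [0.1, 0.1, -0.2]
opening: 0.0557
gripper_force: 0.0
t: 24.42
tool_pos: [0.4932, -0.2141, 0.3082]
orientation: [-2.214, -2.227, -0.0]
force: [0.3, -0.5, -0.2]
opening: 0.0557
gripper_force: 0.0
t: 24.92
tool_pos: [0.4932, -0.1065, 0.308]
orientation: [-2.216, -2.226, 0.002]
force: [-0.1, -0.4, 0.9]
opening: 0.0559
gripper_force: 0.0
pan rim (array([ 0.4926, -0.2785]), 108, np.int64(54)) ring (array([ 0.4974, -0.2734]), 112, np.int64(58))
cyl top (array([ 0.4927, -0.2794]), 87, np.int64(54))
w pan (array([ 0.4939, -0.2797]), 89, np.int64(60)) cyl (array([ 0.4934, -0.2781]), 92, np.int64(50)) ring (array([ 0.4935, -0.2797]), 39, np.int64(19))
w200 in side: knob/cyl (array([0.5851, 0.2433]), 46, np.int64(43))
[ 0.49323734 -0.10741045  0.30824015] [[317.57464074 314.69389801]]
```

The 500 g weight stands within 2 mm of the pan centre in both views. One check of the 200 g weight from the scene camera, because the side-view fit was poor.

```bash
python3 - <<'E'
from h import *; from fit import rimfit
S=grab('scene')
for z in (.06,.0635): print(z,rimfit(S,S['image'],(.581,.246),z=z,r=.0135,hi=.004,lo=.002))
D=grab('side')
for n,c in (('S',S),('D',D)):
    im=c['image']; u=proj(c,[.580,.246,.02])[0]; t=proj(c,[.580,.246,.08])[0]; print(n,u.round(1),t.round(1))
    x0,y0=int(t[0])-14,int(t[1])-12
    h=cv2.cvtColor(im,cv2.COLOR_BGR2HSV)[y0:y0+45,x0:x0+28]; m=(h[...,1]<70)
    k,l,st,ce=cv2.connectedComponentsWithStats(m.astype('uint8'))
    for i in range(1,k):
        if st[i,4]>15: print(st[i]+[x0,y0,0,0,0],(ce[i]+[x0,y0]).round(1))
E
```

```text
0.06 (array([0.586 , 0.2444]), 68, np.int64(49))
0.0635 (array([0.5883, 0.2464]), 65, np.int64(41))
S [381.3 290.7] [384.6 269. ]
[370 256   4  19  44] [370.8 263.9]
[374 256  24  38 370] [383.3 279.3]
D [265.9 187.9] [263.5 174.5]
[260 170  17  29 323] [269.6 182.3]
[249 189  18  18  18] [257.5 197.5]
```

```bash
cat > chk.py <<'E'
from h import *; from fit import rimfit
c=grab('wrist'); im=c['image']; print(robot.read_state()['tool_pos'], c['cw'][:3,3])
for z in (.056,.06,.0635,.067): print(z,rimfit(c,im,(.580,.2455),z=z,r=.0135,hi=.004,lo=.002))
print('w100 cyl?',rimfit(c,im,(.580,.192),z=.05,r=.0105,hi=.004,lo=.002))
E
python3 -m inch '[5,20,0,0,60,15,55,0,0,60,25,92,0,0,60,35,129,0,0,60,45,166,0,0,60,55,200,0,0,60,65,230,0,0,60,74,253,0,0,60,82,270,0,0,60,87,278,0,0,60]' | head -2
python3 -m inch '[0,0,0,0,60,0,0,0,0,60,0,0,0,0,60]' | head -2
python3 chk.py
python3 -m inch '[0,30,0,0,60,0,60,0,0,60,0,85,0,0,60,0,100,0,0,60,0,100,0,0,60,0,100,0,0,60,0,100,0,0,60]' | head -2
python3 chk.py
```

```text
t: 26.0
tool_pos: [0.5809, 0.1736, 0.308]
t: 26.25
tool_pos: [0.5803, 0.1706, 0.3086]
[0.5803134  0.17052736 0.30878157] [0.57971258 0.24621614 0.47466933]
0.056 (array([0.5795, 0.2454]), 126, np.int64(126))
0.06 (array([0.5796, 0.2454]), 126, np.int64(126))
0.0635 (array([0.5797, 0.2455]), 126, np.int64(126))
0.067 (array([0.5796, 0.2455]), 126, np.int64(126))
w100 cyl? (array([0.5794, 0.1917]), 126, np.int64(126))
t: 26.88
tool_pos: [0.5806, 0.2707, 0.3088]
[0.58060879 0.27052967 0.30879867] [0.57982771 0.34635725 0.47482357]
0.056 (array([0.5799, 0.2452]), 126, np.int64(117))
0.06 (array([0.5799, 0.2462]), 126, np.int64(116))
0.0635 (array([0.5799, 0.247 ]), 126, np.int64(111))
0.067 (array([0.5799, 0.2478]), 126, np.int64(115))
w100 cyl? (array([0.5796, 0.1911]), 126, np.int64(118))
```

```bash
python3 -c "
from plant import job
print(job.close_job())"
```

```text
the job is handed in; nothing more can be done
None
```

The job is handed in. The 200 g weight was set on the pan, settled at about 200 g on the dial and is back in its well. The 500 g weight stands released within about 2 mm of the pan centre, though I did not read its 500 g dial value or re-check the loose items at the end.

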